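# Let a wax rod out of the bench dispenser

### The arm

A 6-joint arm with a two-finger parallel gripper is mounted at the origin on the work surface. World frame = base frame: x ahead of the robot, y to its left, z up, the work surface at z = 0. Lengths are in mm, angles in rad, forces in N, time in s.
With the tool pointing down it reaches from about 350 to 975 mm from the base axis. Payload 7.1 kg.
Tool frame: the origin (TCP) lies at the very end of the fingers, on their centre line; the grasp point (between the pads) lies 19 mm behind it (ctrl.pinch_z is the z of the grasp point in the tool frame, in mm); z points along the fingers, y is the direction in which the jaws open and shut (so a half turn about z gives the same grasp; the last joint's range is limited). The gripper opens to 88 mm and grips with 3 to 60 N. Pads are 20 mm wide; open, the fingers measure 115 mm over their backs; the gripper's body (75 mm by 178 mm) begins 61 mm behind the grasp point.
Start: joints at [1.099, 0.423, 1.63, -0, 1.089, -0.019], TCP at [273.396, 562.014, 222.675] pointing down, gripper open.
Joint ranges: [-3, 3], [-0.9, 2.11], [0.09, 2.58], [-1.31, 4.45], [0.11, 2.69], [-2.54, 2.54]. Speed limits (rad/s): [2.39, 2.39, 3.01, 3.14, 3.14, 3.14].

### API

Orientations are given as a rotation vector (axis times angle).
In Python, from workcell import get_obs, optics, ctrl gives the robot as it stands.
- The arm moves only by the shell command python3 -m jog 'ROWS'. ROWS is a JSON object of lists of equal length, an entry for each row: "delta_rot": the turn, a rotation vector about the tool's x, y, z in rad, a list of three; "translation": the shift along the tool's x, y, z in mm, a list of three; "hand": the opening, from -1 (shut) to 1 (fully open). In form: {"delta_rot": [[rx, ry, rz], ...], "translation": [[x, y, z], ...], "hand": [hand, ...]}. A call has 1 to 5 rows; each row is the pose to reach, as a shift and turn from the pose commanded when the call began, along the tool's axes at that moment; what a row does not reach only later rows make up. A row lasts 1/10 s, in which the tool goes at most 50 mm and 8.59 degrees, less where a joint would pass 70% of its speed; a pose out of reach is approached as far as the arm can. A call with a gripper value outside its range is refused whole. The fingers move at their own pace and stop on an object; the grip force is fixed at half the most. Time passes only in rows, so rows that repeat a pose let the fingers close. It gives the time, the measured TCP pose, the force and the opening at its end, in the units of the state.
- get_obs(): the state, without advancing time (a new reading comes with each control period).
- optics.get_image(name): name is "scene" or "top"; returns the picture (480x640x3 uint8, red, green, blue); there is no depth.
- optics.calibration(name): a dict with "intrinsics" (3x3 intrinsics, pixels), "k1" (the pictures are not rectified: a ray, as slopes to the right and down, at radius r is drawn at 1 + k1 r^2 times it, then the intrinsics apply), "cam_to_world" (4x4, takes a point from camera to world coordinates). Camera axes: x right, y up, looking along -z (the intrinsics and any distortion apply to the point x, -y, -z); pixel columns grow to the right and rows downward; lengths in mm; the calibration is good to about 2 mm. A picture is of the moment at which its call begins. calibration takes no time and is no camera call.
- ctrl.close_job(): hands the job in, once; it reports no verdict.
The state is a dict: "t": time; "qpos": joint angles; "qvel": joint speeds; "joint_torque": joint torques, N m; "ee_pos": TCP position; "orientation": TCP orientation; "ft_force": force on the tool from outside, world axes, zero at the start; "moment": the same for the moment, N m; "width": finger opening in mm.
Only numpy, scipy, OpenCV 4.12 (cv2) and the standard library are available. Lean on these libraries where they do the work, as an engineer would, in place of code of your own. Each camera call takes 0.05 s, during which the arm holds its last target. There are 200 camera calls.

### The job

Press the red paddle of the long lever down with your fingertips so that its short end raises the heavy steel flap and the blue wax rod rolls out into the catch tray. Then let the lever come back up under your fingertips so that the flap is lowered shut without slamming, and move clear. Work the flap only by the lever: do not touch the flap or the rod, do not pick anything up, and leave the jar, wax block and ring clamp where they stand.

Things in the scene. Friction and masses are not known exactly. Their poses are not given: they have to be found in the camera images.
- dispenser: fixed rod dispenser; origin on the bare bench under the paddle's middle, x level along the lever from paddle to magazine, y the way the rod rolls out, z up. Blue fulcrum cheeks at x 176 mm, 50 mm across, 90 high; pivot 75 mm high. Plywood magazine and tray: x 250 to 390, y -80 to 175 mm, up to 70 high; nothing above 100 mm while the flap is shut
- paddle_top (a point): middle of the upper face of the red plastic paddle (50 mm along the lever, 60 across, 8 thick) at the lever's long end, 180 mm from the pivot. At rest about 119 mm above the bench, face sloping 0.2 rad (higher away from the pivot); sinks 67 mm over the full stroke, staying within 5 mm over the same spot of the bench
- lever (a joint): lever angle, rad: 0 at rest (paddle up, short end down), grows as the paddle is pressed, 0.38 at its stop (paddle face then about 51 mm above the bench). Pressing takes some 3 to 10 N; when let go, a spring and the flap's weight bring it back to 0, fast
- flap (a joint): angle of the steel flap over the magazine, rad: 0 shut (level), about 0.3 at the lever's full stroke. 132 x 122 mm, about 1.6 kg, top 82 mm high (weight plate to 96), hinged at y = -65 mm of the dispenser. The lever's short end (60 mm) lifts its yellow ear; its front lip holds the rod back till about 0.2. Falls shut by its own weight
- rod_center (a point): centre of the blue wax rod, 24 mm in diameter and 100 mm long, lying along the dispenser's x axis on the ramp behind the flap's lip; loose. Let out, it rolls to +y of the dispenser into the catch tray (inside: x 256 to 384 mm, y 60 to 165 mm of the dispenser, cork floor about 12 mm above the bench, far wall 26 mm high) and comes to rest at its far wall, near y = 150 mm
- jar: bystander: amber glass jar, 48 mm wide, 60 mm high; origin at the centre of its underside
- waxblock: bystander: green wax block, 60 x 35 x 22 mm; origin at the centre of its underside
- ringclamp: bystander: upright turned wooden ring clamp, 36 mm wide, 75 mm high; origin at the centre of its underside

How it is judged:
By the outcome, as a careful person would: the job done as asked, in the order asked, and still so for the second after the job is handed in, with the robot touching nothing.
It also fails if it takes over 32 s, if anything falls off the work surface, if the arm or the gripper's body presses on something with over 40 N, if the wrist force passes 120 N, or if a joint passes its speed limit or range.

## Working session

There is one attempt and no reset: what is moved stays moved. The work goes in short steps, Python scripts to look and compute and a shell command to move; the robot and the scene stay as the last step left them, time stands still between calls to the robot, and variables do not carry over. Pictures are saved under pics/ and viewed, about 8 in all and at most 12, crops included, and the job is handed in when it is done.

```bash
mkdir -p pics; ls; python3 - <<'E'
from workcell import get_obs, optics, ctrl
import cv2
print(get_obs())
for n in("scene","top"):
    im=optics.get_image(n); cv2.imwrite(f"pics/{n}0.png",im[:,:,::-1]); print(n,optics.calibration(n))
E
```

```text
pics
{'t': 0.0, 'qpos': array([ 1.09903005e+00,  4.23825737e-01,  1.63070398e+00,  3.19998912e-05,
        1.08858286e+00, -1.90466395e-02]), 'qvel': array([ 0.00055055, -0.00089147, -0.0003746 ,  0.00126391,  0.00077074,
        0.00067742]), 'joint_torque': array([-2.30196616e-03, -5.44618142e+01, -2.73659652e+01,  6.42590644e-02,
        2.27889681e-02, -1.45073718e-04]), 'ee_pos': array([273.12310696, 561.5403649 , 221.90563172]), 'orientation': array([-7.05006488e-01, -3.06105737e+00,  2.30484997e-03]), 'ft_force': array([ 0.30456641,  0.80659407, -0.63438128]), 'moment': array([-0.02293694,  0.06078527, -0.00959578]), 'width': 87.55219025018634}
scene {'intrinsics': array([[511.42160732,   0.        , 325.77462274],
       [  0.        , 511.42160732, 244.85236049],
       [  0.        ,   0.        ,   1.        ]]), 'k1': 0.0016523165669795371, 'cam_to_world': array([[ 4.13769152e-01, -5.62603936e-01,  7.15731724e-01,
         1.09653289e+03],
       [ 9.10311757e-01,  2.45929377e-01, -3.32943308e-01,
        -1.48130257e+02],
       [ 1.12957583e-02,  7.89300673e-01,  6.13902968e-01,
         5.91068878e+02],
       [ 0.00000000e+00,  0.00000000e+00,  0.00000000e+00,
         1.00000000e+00]])}
top {'intrinsics': array([[458.00526026,   0.        , 327.76765103],
       [  0.        , 458.00526026, 236.2292958 ],
       [  0.        ,   0.        ,   1.        ]]), 'k1': -0.0792240806883036, 'cam_to_world': array([[ 2.82315323e-02,  9.94080118e-01, -1.04917580e-01,
         4.60834419e+02],
       [-9.99375218e-01,  3.03019816e-02,  1.81924112e-02,
         1.20603005e+02],
       [ 2.12639248e-02,  1.04338430e-01,  9.94314506e-01,
         9.02348253e+02],
       [ 0.00000000e+00,  0.00000000e+00,  0.00000000e+00,
         1.00000000e+00]])}
```

View pics/top0.png

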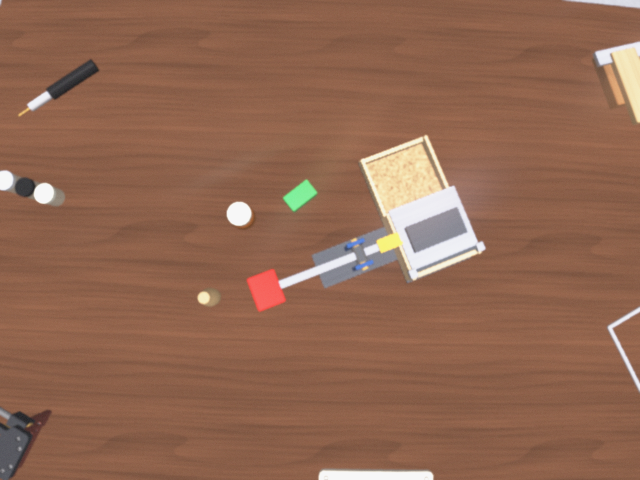

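View pics/scene0.png

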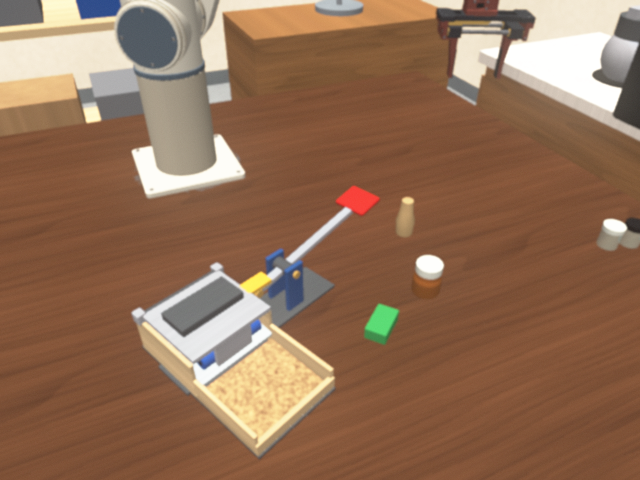

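The top view shows the paddle at (266,290), the pivot near (362,255), the tray at (405,175), the ring clamp at (208,298), the jar at (240,215) and the wax block at (300,195). The scene view shows the flap shut with the rod behind its lip.

```bash
cat > h.py <<'E'
import numpy as np, cv2
from workcell import get_obs, optics, ctrl
from scipy.spatial.transform import Rotation as R
def ray(n,uv):
    c=optics.calibration(n);K=c["intrinsics"];T=c["cam_to_world"]
    s=cv2.undistortPoints(np.array([[uv]],float),K,np.array([c["k1"],0,0,0,0.]))[0,0]
    return T[:3,3],T[:3,:3]@np.array([s[0],-s[1],-1])
def onz(n,uv,z):
    o,d=ray(n,uv); return o+d*(z-o[2])/d[2]
def red(im):
    h=cv2.cvtColor(im,cv2.COLOR_RGB2HSV); m=((h[...,0]<6)|(h[...,0]>174))&(h[...,1]>200)&(h[...,2]>120)
    c=max(cv2.findContours(m.astype(np.uint8),0,1)[0],key=cv2.contourArea)
    M=cv2.moments(c); return (M['m10']/M['m00'],M['m01']/M['m00']),cv2.contourArea(c),cv2.minAreaRect(c)
E
python3 - <<'E'
from h import *
P=[]
for n in("scene","top"):
    im=cv2.imread(f"pics/{n}0.png")[:,:,::-1].copy(); uv,a,r=red(im); print(n,uv,a,r,onz(n,uv,119)); P.append(ray(n,uv))
(o1,d1),(o2,d2)=P
s=np.linalg.lstsq(np.c_[d1,-d2],o2-o1,rcond=None)[0]; a,b=o1+s[0]*d1,o2+s[1]*d2
p=(a+b)/2; print("tri",p,np.linalg.norm(a-b))
q=onz("top",(361,256),80); e=q-p; print("pivot",q,"dist",np.hypot(*e[:2]),"yaw",np.arctan2(e[1],e[0]))
Rt=R.from_rotvec(get_obs()["orientation"]); print(Rt.as_matrix().round(3))
print("delta tool",Rt.inv().apply(p-get_obs()["ee_pos"]), "dist",np.hypot(*p[:2]))
for nm,uv,z in(("jar",(240,215),60),("ring",(208,298),75),("block",(300,195),22)): print(nm,onz("top",uv,z))
E
```

```text
Traceback (most recent call last):
  File "h.py", line 13, in red
    M=cv2.moments(c); return (M['m10']/M['m00'],M['m01']/M['m00']),cv2.contourArea(c),cv2.minAreaRect(c)
                              ~~~~~~~~^~~~~~~~~
ZeroDivisionError: float division by zero
```

```bash
sed -i 's/m=((h.*$/m=(im[...,0]>150)\&(im[...,1]<90)\&(im[...,2]<90)/' h.py
python3 - <<'E'
from h import *
P=[]
for n in("scene","top"):
    im=cv2.imread(f"pics/{n}0.png")[:,:,::-1].copy(); uv,a,r=red(im); print(n,uv,a,r,onz(n,uv,119)); P.append(ray(n,uv))
(o1,d1),(o2,d2)=P
s=np.linalg.lstsq(np.c_[d1,-d2],o2-o1,rcond=None)[0]; a,b=o1+s[0]*d1,o2+s[1]*d2
p=(a+b)/2; print("tri",p,np.linalg.norm(a-b))
q=onz("top",(361,256),80); e=q-p; print("pivot",q,"dist",np.hypot(*e[:2]),"yaw",np.arctan2(e[1],e[0]))
Rt=R.from_rotvec(get_obs()["orientation"]); print(Rt.as_matrix().round(3))
print("delta tool",Rt.inv().apply(p-get_obs()["ee_pos"]), "dist",np.hypot(*p[:2]))
for nm,uv,z in(("jar",(240,215),60),("ring",(208,298),75),("block",(300,195),22)): print(nm,onz("top",uv,z))
E
```

```text
scene (357.5874188493396, 199.62995298858294) 744.5 ((357.2000427246094, 199.60000610351562), (39.35479736328125, 25.043960571289062), 26.56505012512207) [453.90552317 209.18588111 119.        ]
top (262.6742857142857, 284.48761904761903) 87.5 ((265.53070068359375, 289.39306640625), (36.53402328491211, 30.971593856811523), 69.14553833007812) [457.64229942 214.59908267 119.        ]
tri [456.28557926 211.52362297 120.09029002] 6.451167319700596
pivot [513.6343509   44.69443071  80.        ] dist 176.41105690185304 yaw -1.2396936199706352
[[-0.899  0.437 -0.001]
 [ 0.437  0.899 -0.001]
 [ 0.    -0.001 -1.   ]]
delta tool [-317.77948807 -234.54942065  102.21943995] dist 502.93018692001374
jar [584.37073103 269.24404444  60.        ]
ring [430.21840942 317.10835673  75.        ]
block [632.91721038 160.9372033   22.        ]
```

```bash
python3 -m jog '{"delta_rot":[[0,0,0],[0,0,0],[0,0,0],[0,0,0],[0,0,0]],"translation":[[-20,-15,4],[-50,-38,10],[-85,-65,16],[-120,-91,22],[-155,-118,25]],"hand":[-1,-1,-1,-1,-1]}'
python3 -m jog '{"delta_rot":[[0,0,0],[0,0,0],[0,0,0],[0,0,0],[0,0,0]],"translation":[[-35,-27,5],[-70,-53,10],[-105,-80,15],[-135,-103,20],[-159,-121,25]],"hand":[-1,-1,-1,-1,-1]}'
python3 -m jog '{"delta_rot":[[0,0,0],[0,0,0]],"translation":[[0,0,0],[0,0,0]],"hand":[-1,-1]}'
python3 - <<'E'
from h import *
cv2.imwrite("pics/s1.png",optics.get_image("scene")[100:300,240:480,::-1].repeat(3,0).repeat(3,1)); 
cv2.imwrite("pics/t1.png",optics.get_image("top")[180:360,180:420,::-1].repeat(3,0).repeat(3,1)); print(get_obs())
E
```

```text
t: 0.6
ee_pos: [361.3, 386.3, 196.9]
orientation: [-0.704, -3.061, 0.002]
ft_force: [1.1, 0.5, 0.2]
width: 51.1
t: 1.1
ee_pos: [451.6, 207.6, 172.3]
orientation: [-0.707, -3.061, 0.001]
ft_force: [0.1, 0.6, -0.7]
width: 11.1
t: 1.3
ee_pos: [451.1, 209.4, 172.5]
orientation: [-0.708, -3.06, 0.0]
ft_force: [-0.5, 0.7, -0.0]
width: 0.7
{'t': 1.4, 'qpos': array([ 4.12657128e-01,  3.08078302e-01,  1.94718714e+00,  3.13927416e-04,
        8.86371026e-01, -7.06037011e-01]), 'qvel': array([ 0.01233313, -0.00284799, -0.00110231, -0.00226205, -0.00194482,
       -0.00478081]), 'joint_torque': array([-7.32170753e-01, -4.25218928e+01, -2.26154369e+01,  1.19564330e-02,
        6.26361324e-02,  3.10325580e-03]), 'ee_pos': array([450.8562193 , 210.45477078, 172.71691721]), 'orientation': array([-7.04391229e-01, -3.06142210e+00, -2.65694332e-04]), 'ft_force': array([-0.15298341, -0.6559911 , -0.44983993]), 'moment': array([0.00929434, 0.01938987, 0.01057869]), 'width': 0.6748445568116642}
```

View pics/s1.png

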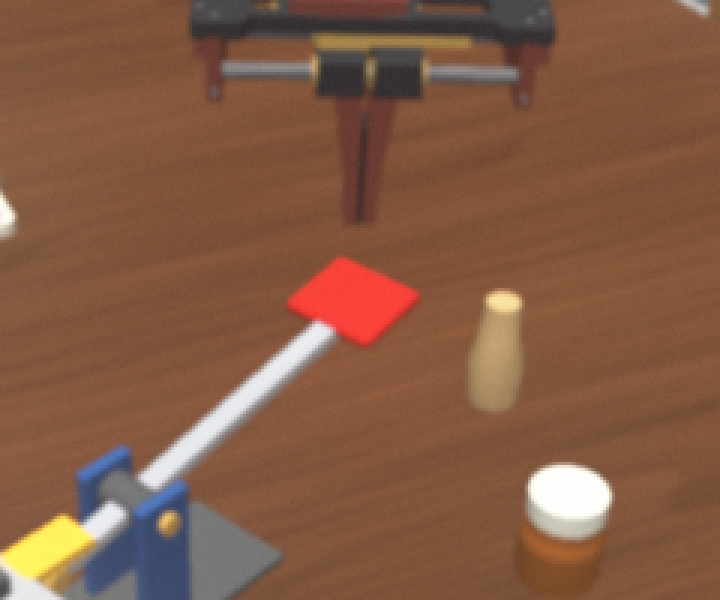

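The closed fingertips, at crop (360,222), hang above the paddle, centred at crop (354,300), within a few mm of its middle. I descend to the paddle and press.

```bash
python3 -m jog '{"delta_rot":[[0,0,0],[0,0,0],[0,0,0],[0,0,0],[0,0,0]],"translation":[[0,0,12],[0,0,28],[0,0,40],[0,0,46],[0,0,50]],"hand":[-1,-1,-1,-1,-1]}'
python3 -m jog '{"delta_rot":[[0,0,0],[0,0,0],[0,0,0],[0,0,0],[0,0,0]],"translation":[[0,0,3],[0,0,6],[0,0,10],[0,0,14],[0,0,18]],"hand":[-1,-1,-1,-1,-1]}'
python3 -m jog '{"delta_rot":[[0,0,0],[0,0,0],[0,0,0],[0,0,0],[0,0,0]],"translation":[[0,0,4],[0,0,8],[0,0,12],[0,0,16],[0,0,20]],"hand":[-1,-1,-1,-1,-1]}'
```

```text
t: 1.9
ee_pos: [450.7, 210.0, 121.8]
orientation: [-0.704, -3.061, 0.001]
ft_force: [0.3, 0.7, 1.0]
width: 0.5
t: 2.4
ee_pos: [451.6, 210.3, 105.0]
orientation: [0.706, 3.061, 0.002]
ft_force: [-1.4, 2.6, 6.9]
width: 0.5
t: 2.9
ee_pos: [451.6, 210.5, 85.0]
orientation: [0.706, 3.061, 0.003]
ft_force: [-2.1, 3.8, 7.2]
width: 0.6
```

```bash
python3 -m jog '{"delta_rot":[[0,0,0],[0,0,0],[0,0,0],[0,0,0],[0,0,0]],"translation":[[0,0,4],[0,0,8],[0,0,12],[0,0,16],[0,0,20]],"hand":[-1,-1,-1,-1,-1]}'
python3 -m jog '{"delta_rot":[[0,0,0],[0,0,0],[0,0,0],[0,0,0],[0,0,0]],"translation":[[0,0,3],[0,0,6],[0,0,9],[0,0,10],[0,0,10]],"hand":[-1,-1,-1,-1,-1]}'
python3 -m jog '{"delta_rot":[[0,0,0],[0,0,0],[0,0,0],[0,0,0],[0,0,0]],"translation":[[0,0,0],[0,0,0],[0,0,0],[0,0,0],[0,0,0]],"hand":[-1,-1,-1,-1,-1]}'
python3 - <<'E'
from h import *
cv2.imwrite("pics/s2.png",optics.get_image("scene")[150:450,100:460,::-1].repeat(2,0).repeat(2,1))
E
```

```text
t: 3.4
ee_pos: [451.7, 210.4, 65.1]
orientation: [0.705, 3.06, 0.002]
ft_force: [-2.4, 2.1, 6.9]
width: 0.3
t: 3.9
ee_pos: [452.0, 209.8, 55.1]
orientation: [0.705, 3.06, 0.001]
ft_force: [-0.0, -1.2, 7.0]
width: 0.4
t: 4.4
ee_pos: [452.0, 209.8, 55.2]
orientation: [0.705, 3.06, 0.001]
ft_force: [-0.5, -0.3, 7.0]
width: 0.3
```

View pics/s2.png

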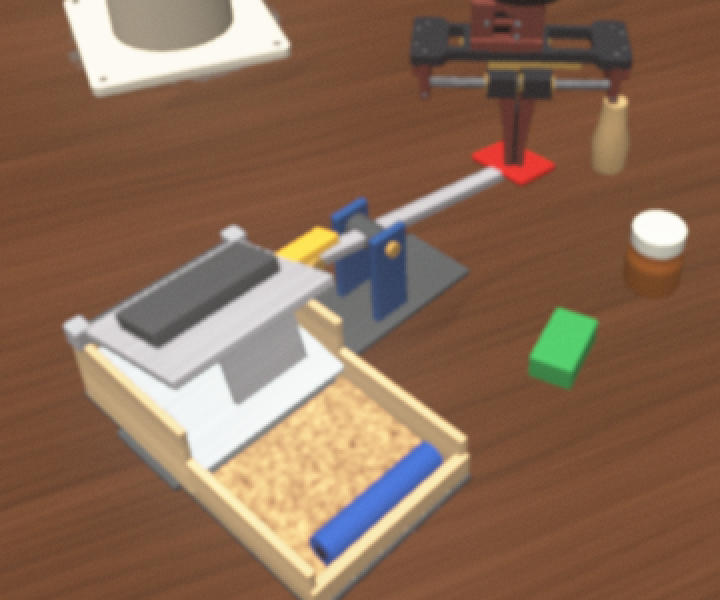

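The flap is up and the rod lies at the tray's far wall, crop (375,500). Next I let the lever up slowly.

```bash
python3 -m jog '{"delta_rot":[[0,0,0],[0,0,0],[0,0,0],[0,0,0],[0,0,0]],"translation":[[0,0,-2],[0,0,-5],[0,0,-8],[0,0,-11],[0,0,-14]],"hand":[-1,-1,-1,-1,-1]}'
python3 -m jog '{"delta_rot":[[0,0,0],[0,0,0],[0,0,0],[0,0,0],[0,0,0]],"translation":[[0,0,-3],[0,0,-6],[0,0,-9],[0,0,-12],[0,0,-15]],"hand":[-1,-1,-1,-1,-1]}'
python3 -m jog '{"delta_rot":[[0,0,0],[0,0,0],[0,0,0],[0,0,0],[0,0,0]],"translation":[[0,0,-3],[0,0,-6],[0,0,-9],[0,0,-12],[0,0,-15]],"hand":[-1,-1,-1,-1,-1]}'
python3 -m jog '{"delta_rot":[[0,0,0],[0,0,0],[0,0,0],[0,0,0],[0,0,0]],"translation":[[0,0,-2],[0,0,-4],[0,0,-6],[0,0,-8],[0,0,-10]],"hand":[-1,-1,-1,-1,-1]}'
python3 -m jog '{"delta_rot":[[0,0,0],[0,0,0],[0,0,0],[0,0,0],[0,0,0]],"translation":[[0,0,-1],[0,0,-2],[0,0,-3],[0,0,-4],[0,0,-5]],"hand":[-1,-1,-1,-1,-1]}'
python3 -m jog '{"delta_rot":[[0,0,0],[0,0,0],[0,0,0],[0,0,0],[0,0,0]],"translation":[[0,0,-1],[0,0,-2],[0,0,-3],[0,0,-4],[0,0,-5]],"hand":[-1,-1,-1,-1,-1]}'
```

```text
t: 4.95
ee_pos: [451.7, 210.5, 69.2]
orientation: [0.706, 3.06, 0.003]
ft_force: [-1.2, 3.6, 5.5]
width: 0.6
t: 5.45
ee_pos: [451.7, 210.4, 84.3]
orientation: [0.705, 3.06, 0.002]
ft_force: [-1.2, 2.0, 6.3]
width: 0.4
t: 5.95
ee_pos: [452.1, 209.4, 99.2]
orientation: [0.704, 3.06, 0.0]
ft_force: [2.2, -4.5, 4.8]
width: 0.4
t: 6.45
ee_pos: [451.6, 209.8, 109.0]
orientation: [0.705, 3.061, 0.001]
ft_force: [2.9, -2.5, 3.5]
width: 0.3
t: 6.95
ee_pos: [450.7, 209.7, 113.5]
orientation: [-0.705, -3.061, 0.001]
ft_force: [-0.1, -0.8, 1.3]
width: 0.1
t: 7.45
ee_pos: [451.1, 209.7, 118.7]
orientation: [-0.705, -3.061, 0.0]
ft_force: [0.1, -0.9, 0.6]
width: 0.6
```

```bash
python3 -m jog '{"delta_rot":[[0,0,0],[0,0,0],[0,0,0],[0,0,0],[0,0,0]],"translation":[[0,0,-1],[0,0,-3],[0,0,-6],[0,0,-14],[0,0,-28]],"hand":[-1,-1,-1,-1,-1]}'
python3 -m jog '{"delta_rot":[[0,0,0],[0,0,0],[0,0,0],[0,0,0],[0,0,0]],"translation":[[0,0,-20],[0,0,-45],[20,15,-70],[50,38,-75],[80,60,-75]],"hand":[-1,-1,-1,-1,-1]}'
python3 -m jog '{"delta_rot":[[0,0,0],[0,0,0],[0,0,0],[0,0,0],[0,0,0]],"translation":[[30,23,0],[55,41,0],[70,53,0],[70,53,0],[70,53,0]],"hand":[-1,-1,-1,-1,-1]}'
python3 - <<'E'
from h import *
cv2.imwrite("pics/s3.png",optics.get_image("scene")[150:450,100:460,::-1].repeat(2,0).repeat(2,1))
cv2.imwrite("pics/t3.png",optics.get_image("top")[:,:,::-1])
E
```

```text
t: 7.95
ee_pos: [450.6, 209.6, 146.7]
orientation: [-0.705, -3.06, 0.001]
ft_force: [0.1, -1.0, 0.6]
width: 0.5
t: 8.45
ee_pos: [405.9, 300.0, 223.9]
orientation: [0.707, 3.059, 0.005]
ft_force: [0.2, 0.1, 0.1]
width: 0.6
t: 8.95
ee_pos: [365.5, 376.9, 221.9]
orientation: [0.703, 3.062, -0.0]
ft_force: [-0.1, -0.2, 0.4]
width: 0.3
```

View pics/s3.png

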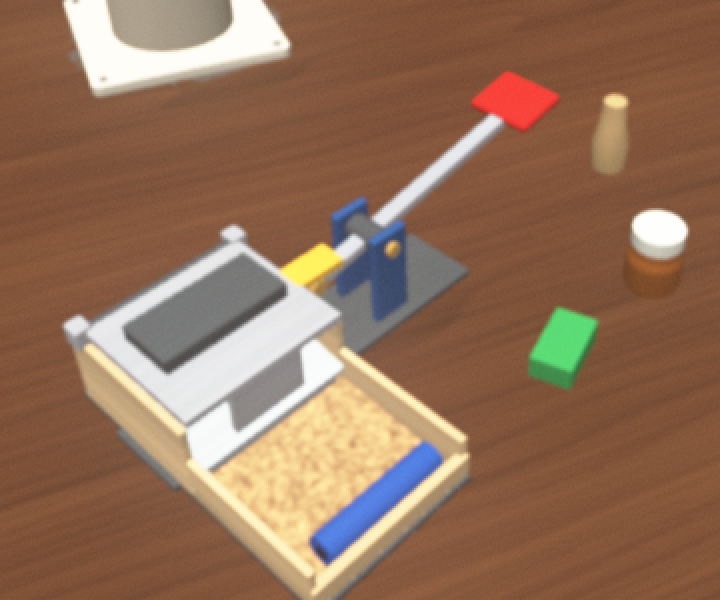

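View pics/t3.png

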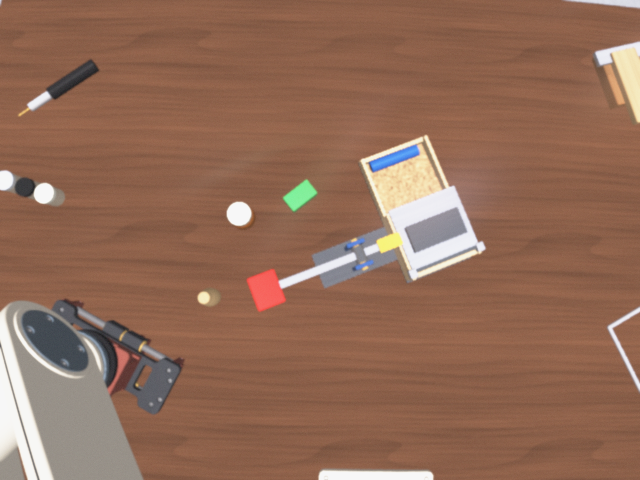

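The rod lies at the tray's far wall, top view (394,158). The flap is shut, the lever is up, the bystanders have not moved, and the arm is clear.

```bash
python3 -c "from workcell import ctrl; print(ctrl.close_job())"
```

```text
the job is handed in; nothing more can be done
None
```

The rod is out in the catch tray and the flap is shut again. I handed the job in at about 9 s of the 32 s allowed.

- **Press:** I pushed the red paddle down with the closed fingertips to about 55 mm above the bench, needing about 7 N. The rod rolled out to the tray's far wall.
- **Return:** I let the lever up under the fingertips over about 2.5 s, slowing to 10 mm/s at the end. The force was down to about 1 N by 113 mm height, so there was no sign of the flap slamming. I then lifted off and moved clear.
- **Last checks:** The final pictures show the rod at the far wall, the flap level, the lever up, and the jar, wax block and ring clamp at the same pixels as before. The wrist force read about zero.
- **Disagreement:** My first colour mask of the paddle failed. The second was fragmented in the top view, which left a 6 mm gap between the two views. I took the outline's centre instead, and a close-up before the press showed the fingertips over the paddle's middle.

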